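# Put the stain jars right

### The job

The red-capped and the blue-capped stain jar are standing in each other's holders. Swap them, parking one of them in the empty green holder on the way, so that each stands upright in the round holder of its own colour. Only then open the clear-lidded compartment that holds the green-capped jar, leave the other two compartments shut, and stand the green-capped jar in the green holder; tip no jar over, and the opened lid may stay open.

Things in the scene. Friction and masses are not known exactly. Their poses are not given: they have to be found in the camera images.
- jar_red: squat white jar with a red screw cap that is as wide as the jar: a plain cylinder 34 mm in diameter, 44 mm tall (the top 15 mm is the cap), about 60 g; origin at the centre of its underside, z up. At the start it stands in the blue holder.
- jar_blue: squat white jar with a blue screw cap that is as wide as the jar: a plain cylinder 34 mm in diameter, 44 mm tall (the top 15 mm is the cap), about 60 g; origin at the centre of its underside, z up. At the start it stands in the red holder.
- jar_green: squat white jar with a green screw cap that is as wide as the jar: a plain cylinder 34 mm in diameter, 44 mm tall (the top 15 mm is the cap), about 60 g; origin at the centre of its underside, z up. At the start it stands under lid_green, within 4 mm of its compartment's middle, on a floor 10 mm above the bench.
- holder_red: round red plastic jar holder fixed to the bench, a shallow dish 66 mm across and 10 mm high with a flat recess 58 mm across; the recess floor is 4 mm above the bench; origin on its axis at its underside, z up. Blue-capped jar in it at the start.
- holder_blue: round blue plastic jar holder fixed to the bench, a shallow dish 66 mm across and 10 mm high with a flat recess 58 mm across; the recess floor is 4 mm above the bench; origin on its axis at its underside, z up. Red-capped jar in it at the start.
- holder_green: round green plastic jar holder fixed to the bench, a shallow dish 66 mm across and 10 mm high with a flat recess 58 mm across; the recess floor is 4 mm above the bench; origin on its axis at its underside, z up. Empty at the start: the free spot.
- lid_green (a joint): hinge angle (rad) of the clear lid with the green tab: 0 shut, grows as it opens, to 2.3. The jar seen through it has a green cap: the one to open. The stiff hinge holds the lid at any angle (about 1 N at the tab moves it); past 1.6 it is clear of the compartment.
- lid_green_tab (a point): on the green tab near that lid's front edge, 9 mm below the tab's top. Tab: 10 mm along the row, 12 mm front to back, 27 mm above the lid (4 mm thick). With the lid shut the point is 80.5 mm above the bench; x is level towards the hinge, y along the row, z up. The hinge line is 83 mm along +x, 22 mm along -z; the compartment's middle 38 mm along +x.
- lid_white (a joint): hinge angle (rad) of the clear lid with the white tab: 0 shut, grows as it opens, to 2.3. The jar seen through it has a white cap: leave it shut. The three compartments are alike: fixed grey boxes in a row 8 mm apart, each 90 mm front to hinge by 104 mm along the row, walls 4 mm, rim 58 mm above the bench.
- lid_black (a joint): hinge angle (rad) of the clear lid with the black tab: 0 shut, grows as it opens, to 2.3. The jar seen through it has a black cap: leave it shut.
Things that resemble listed ones, but are neither listed nor needed, are in the scene too. What is shaped like the jar_blue but grey is not meant. Leave any pink look-alike of the holder_blue alone.

How it is judged:
By the outcome, as a careful person would: the job done as asked, in the order asked, and still so for the second after the job is handed in, with the robot touching nothing.
It also fails if it takes over 120 s, if anything falls off the work surface, if the arm or the gripper's body presses on something with over 40 N, if the wrist force passes 120 N, or if a joint passes its speed limit or range.

### The arm

A 6-joint arm with a two-finger parallel gripper is mounted at the origin on the work surface. World frame = base frame: x ahead of the robot, y to its left, z up, the work surface at z = 0. Lengths are in m, angles in rad, forces in N, time in s.
With the tool pointing down it reaches from about 0.275 to 0.975 m from the base axis. Payload 8.4 kg.
Tool frame: the origin (TCP) lies at the very end of the fingers, on their centre line; the grasp point (between the pads) lies 19 mm behind it; z points along the fingers, y is the line along which they close (so a half turn about z gives the same grasp; the last joint's range is limited). The gripper opens to 92 mm and grips with 3 to 60 N. Pads are 20 mm wide; open, the fingers measure 128 mm over their backs; the gripper's body (75 mm by 189 mm) begins 69 mm behind the grasp point.
Start: joints at [-1.35, 0.353, 1.633, -0, 1.155, -0.002], TCP at [0.138, -0.61, 0.215] pointing down, gripper open.
Joint ranges: [-2.63, 2.63], [-0.92, 2.1], [0.06, 2.66], [-1.3, 4.44], [0, 2.69], [-3.02, 3.02]. Speed limits (rad/s): [2.22, 2.22, 2.79, 3.14, 3.14, 3.14].

### API

Orientations are given as a rotation vector (axis times angle).
In Python, from workcell import monitor, optics, order, nets gives the robot as it stands.
- The arm moves only by the tool servo_tool, never from a script. Its arguments are lists of equal length, an entry for each row: "dp": the shift along the world's x, y, z in cm, a list of three; "yaw": the turn about the world's z in rad; "fingers": the opening, from -1 (shut) to 1 (fully open). A call has exactly 5 rows; each row shifts and turns the commanded pose from where the row before left it; what a row does not reach is not made up. A row lasts 1/10 s, in which the tool goes at most 50 mm and 8.59 degrees, less where a joint would pass 70% of its speed; a pose out of reach is approached as far as the arm can. A call with a gripper value outside its range is refused whole. The fingers move at their own pace and stop on an object; "newtons" is the grip in N (left out, the last holds). Time passes only in rows, so rows that do not move let the fingers close, or fill a call up. It gives the time, the measured TCP pose, the force, the opening and the grip force at its end, in the units of the state.
- monitor.observe(): the state, without advancing time (a new reading comes with each control period).
- optics.snapshot(name): name is "side" or "top"; returns a dict with "img" (420x560x3 uint8, red, green, blue), "depth" (420x560 float32, m along the optical axis (not along the pixel's ray), 0 where there is no reading), "intrinsics" (3x3 intrinsics, pixels), "pose" (4x4, takes a point from camera to world coordinates). Camera axes: x right, y down, z forward; pixel columns grow to the right and rows downward; lengths in m; the calibration is good to about 2 mm. A picture is of the moment at which its call begins.
- order.close_job(): hands the job in; it is judged then, once.
Trained networks look in a picture, given as the dict that the camera call returned (one of the last four; its "shot" number tells which), for a name from the list of things; names that differ only in an ending like _2 or _b are one class to them, and where a whole thing is asked for, a point or a joint stands for the part that bears it (a point fixed in the world has none). Each returns a list of dicts, best first, with "conf" (0 to 1); they miss things now and then, are a little off and sometimes report something else, mostly with a low value. They report only what shows in the picture. A call takes as long as a camera call. They do not tell look-alikes from the thing itself.
- nets.look_for(name, picture): "pixel" ([column, row] in pixels, amid what is visible of it).
- nets.trace(name, picture): "mask" (420x560 bool, what is visible of it) and "pixel" ([column, row] in pixels, amid what is visible of it).
The state is a dict: "t": time; "joint_pos": joint angles; "dq": joint speeds; "joint_torque": joint torques, N m; "eef_pos": TCP position; "tool_rot": TCP orientation; "force": force on the tool from outside, world axes, zero at the start; "wrist_torque": the same for the moment, N m; "grip_width": opening from 0.0 (shut) to 1.0 (fully open); "grasp_force": force on a finger pad.
Only numpy, scipy, OpenCV 4.12 (cv2) and the standard library are available. Lean on these libraries where they do the work, as an engineer would, in place of code of your own. Each camera call takes 0.05 s, during which the arm holds its last target. There are 200 camera calls.

## Working session

There is one attempt and no reset: what is moved stays moved. The work goes in short steps, Python scripts to look and compute and a tool call to move; the robot and the scene stay as the last step left them, time stands still between calls to the robot, and variables do not carry over. Pictures are saved under pics/ and viewed, at most 14 in all, crops included, and the job is handed in when it is done.

Besides the shell and the picture viewer there is one more tool, called after "Call:" as name(argument=value, ...) on one line, values as JSON. servo_tool: Moves the arm, as the interface text tells. Its arguments: {"type":"object","properties":{"dp":{"type":"array","items":{"type":"array","items":{"type":"number"}}},"yaw":{"type":"array","items":{"type":"number"}},"fingers":{"type":"array","items":{"type":"number"}},"newtons":{"type":"number"}},"required":["dp","yaw","fingers"]}

```bash
mkdir -p pics
cat > h.py <<'E'
import numpy as np, cv2
from workcell import monitor, optics, order, nets
def save(p,n,crop=None,s=1):
    im=p["img"]
    if crop: a,b,c,d=crop; im=im[b:d,a:c]
    im=cv2.resize(im,None,fx=s,fy=s,interpolation=cv2.INTER_CUBIC)
    cv2.imwrite("pics/"+n,im[...,::-1])
def pts(p,mask):
    v,u=np.nonzero(mask&(p["depth"]>0)); d=p["depth"][v,u]
    return (np.c_[np.c_[u,v,np.ones(len(u))]@np.linalg.inv(p["intrinsics"]).T*d[:,None],np.ones(len(u))]@p["pose"].T)[:,:3]
E
python3 - <<'E'
from h import *
np.set_printoptions(precision=4,suppress=True)
for n in("top","side"):
    p=optics.snapshot(n); save(p,n+"0.png"); print(n,p["pose"])
    for k in"jar_red jar_blue jar_green holder_red holder_blue holder_green lid_green lid_green_tab lid_white lid_black".split():
        for r in nets.trace(k,p)[:3]:
            P=pts(p,r["mask"]); 
            if len(P): 
                zt=np.percentile(P[:,2],95); T=P[P[:,2]>zt-.006]
                print(k,round(r["conf"],2),np.round(r["pixel"]),len(P),"med",np.median(P,0),"top",zt,(T.min(0)+T.max(0))/2,np.ptp(T,0))
print(monitor.observe())
E
```

```text
top [[ 0.0144 -0.9983  0.0571  0.4775]
 [-0.9998 -0.0134  0.0172  0.0052]
 [-0.0164 -0.0573 -0.9982  0.8731]
 [ 0.      0.      0.      1.    ]]
jar_red 0.72 [134. 238.] 321 med [0.468  0.2948 0.0475] top 0.0500796129599016 [0.4681 0.3003 0.0477] [0.0306 0.0331 0.0069]
jar_blue 0.65 [399. 199.] 302 med [ 0.544  -0.205   0.0436] top 0.04632355260869489 [ 0.5449 -0.2086  0.044 ] [0.0327 0.0313 0.0066]
holder_red 0.73 [436. 211.] 494 med [ 0.5226 -0.2893  0.0054] top 0.01172700766267737 [ 0.5222 -0.296   0.0273] [0.0639 0.0606 0.0432]
holder_blue 0.93 [148. 237.] 491 med [0.4641 0.287  0.0052] top 0.01118068119553417 [0.4669 0.2937 0.0266] [0.0621 0.059  0.0427]
holder_blue 0.58 [144. 286.] 866 med [0.3681 0.2955 0.0048] top 0.01096533809105002 [0.3688 0.2941 0.0094] [0.0633 0.0657 0.0089]
holder_blue 0.47 [264. 243.] 851 med [0.4551 0.0513 0.0049] top 0.011158523456052227 [0.4555 0.0506 0.0095] [0.0636 0.0619 0.0087]
holder_green 0.58 [263. 243.] 849 med [0.4552 0.0503 0.0048] top 0.011095419072913514 [0.4555 0.0516 0.0093] [0.0636 0.0638 0.0084]
lid_green 0.58 [343. 162.] 2665 med [ 0
[... 1866 characters left out ...]
0.0323 0.0611] top 0.07274992531771829 [0.5739 0.0281 0.0787] [0.0142 0.0114 0.023 ]
lid_black 0.79 [202. 228.] 1398 med [0.6069 0.1434 0.0612] top 0.06972679283389044 [0.6078 0.1413 0.0767] [0.0856 0.0931 0.0258]
{'t': 1.1, 'joint_pos': array([-1.3504,  0.353 ,  1.6334, -0.    ,  1.1552, -0.0024]), 'dq': array([ 0.0009,  0.0011, -0.0013, -0.    ,  0.0015, -0.0002]), 'joint_torque': array([ -0.    , -59.377 , -33.4581,   0.0696,   0.0158,   0.    ]), 'eef_pos': array([ 0.1381, -0.6096,  0.2146]), 'tool_rot': array([ 3.1221,  0.3493, -0.    ]), 'force': array([-0.6482, -0.6435, -0.2542]), 'wrist_torque': array([-0.0607,  0.0014, -0.0632]), 'grasp_force': 0.0, 'grip_width': 0.9981964178162545}
```

View pics/top0.png

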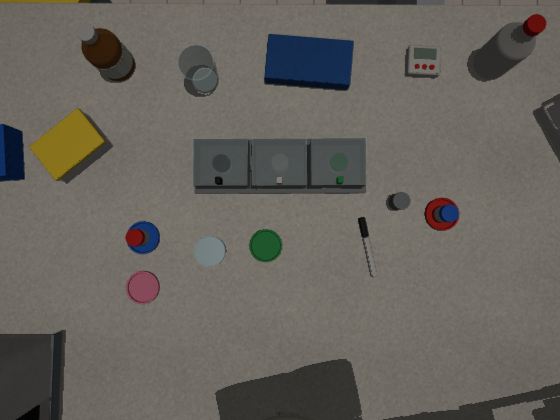

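View pics/side0.png

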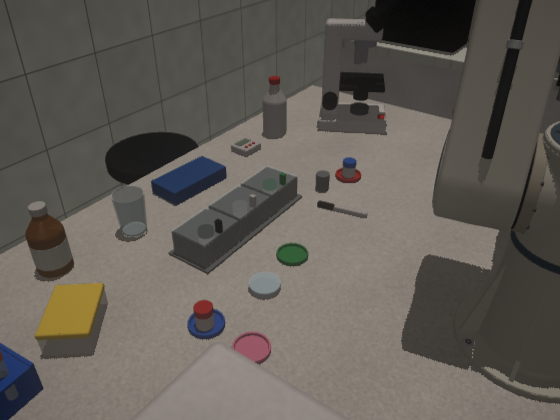

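The top view shows:
- **Red cap:** (136,238), in the blue holder (143,237).
- **Blue cap:** (447,213), in the red holder (441,214).
- **Green holder:** (265,245), empty.
- **Green tab:** (340,180), on the right-hand compartment, with a green cap at (338,162).

Look-alikes to avoid:
- **Grey jar:** (400,201), could be taken for jar_blue.
- **Pink holder:** (143,287), and a glass dish at (209,250), could be taken for the holders.
- **White and black lids:** (279,164) and (221,163), could be taken for lid_green.

Next I'll refine the positions by colour and check the choice in one crop.

```bash
cat >> h.py <<'E'
RANGES=dict(red=[(0,8),(172,180)],blue=[(105,125)],green=[(50,85)])
def col(p,c,win):
    h=cv2.cvtColor(p["img"],cv2.COLOR_RGB2HSV); m=np.zeros(h.shape[:2],bool)
    for a,b in RANGES[c]: m|=(h[...,0]>=a)&(h[...,0]<=b)&(h[...,1]>110)&(h[...,2]>40)
    w=np.zeros_like(m); a,b,c2,d=win; w[b:d,a:c2]=1
    return m&w
def circ(P):
    A=np.c_[2*P[:,:2],np.ones(len(P))]; s=np.linalg.lstsq(A,(P[:,:2]**2).sum(1),rcond=None)[0]
    return s[:2],np.sqrt(s[2]+s[0]**2+s[1]**2)
def cc(P):
    (x,y),r=cv2.minEnclosingCircle((P[:,:2]*1e3).astype(np.float32)); return np.array([x,y,r]).round(1)
E
python3 - <<'E'
from h import *
np.set_printoptions(precision=4,suppress=True)
W=dict(top=dict(redcap=("red",(115,215,165,265)),bluecap=("blue",(420,195,475,235)),holder_red=("red",(415,190,475,240)),holder_blue=("blue",(115,210,170,265)),holder_green=("green",(240,220,290,270)),tab=("green",(332,172,350,190)),gcap=("green",(320,145,355,176))),
 side=dict(redcap=("red",(180,290,235,345)),bluecap=("blue",(330,150,370,190)),holder_red=("red",(325,155,370,190)),holder_blue=("blue",(180,300,235,345)),holder_green=("green",(265,235,320,275)),tab=("green",(270,165,295,195))))
for n in W:
    p=optics.snapshot(n)
    if n=="top":
        a=cv2.resize(p["img"][180:300,100:300],None,fx=3,fy=3);b=cv2.resize(p["img"][140:240,310:480],(600,240));
        b=cv2.resize(p["img"][130:235,310:510],None,fx=3,fy=3); cv2.imwrite("pics/crop.png",cv2.resize(np.vstack([a,b]),(530,598))[...,::-1])
    for k,(c,w) in W[n].items():
        P=pts(p,col(p,c,w))
        if k.endswith("cap"): 
            if k!="gcap":P=P[P[:,2]>.041]
        elif k=="tab": P=P[P[:,2]>.07]
        else: P=P[P[:,2]<.016]
        if len(P)>5: print(n,k,len(P),"bbox",(P.min(0)+P.max(0))/2,np.ptp(P,0),"encl",cc(P),"z",np.median(P[:,2]))
E
```

```text
top redcap 249 bbox [0.468  0.2999 0.0474] [0.0307 0.0329 0.0124] encl [467.9 300.   16.9] z 0.04822075951267202
top bluecap 251 bbox [ 0.5221 -0.2991  0.0465] [0.0305 0.0338 0.0103] encl [ 522.1 -299.1   17.4] z 0.04784331558291577
top holder_red 521 bbox [ 0.5222 -0.2982  0.0068] [0.064  0.0649 0.0137] encl [ 522.4 -298.6   33.2] z 0.005489766424714215
top holder_blue 502 bbox [0.4679 0.2956 0.0069] [0.064  0.0613 0.0139] encl [467.4 297.2  32.8] z 0.0052380857864816055
top holder_green 816 bbox [0.4555 0.0507 0.0068] [0.0634 0.0621 0.0139] encl [455.9  51.   32.4] z 0.004901562393529901
top tab 37 bbox [ 0.5789 -0.0864  0.0855] [0.0113 0.0086 0.015 ] encl [578.8 -87.2   6.3] z 0.08930719025112943
side redcap 242 bbox [0.4643 0.3036 0.0455] [0.0335 0.0324 0.0084] encl [464.1 303.7  17. ] z 0.04677219219004175
side bluecap 62 bbox [ 0.5188 -0.2954  0.0451] [0.031  0.0293 0.007 ] encl [ 518.7 -295.6   15.7] z 0.04567573874148556
side holder_red 178 bbox [ 0.5186 -0.2927  0.0037] [0.065  0.0648 0.0134] encl [ 520.3 -293.    34.2] z 0.003639678550244385
side holder_blue 333 bbox [0.4641 0.3009 0.006 ] [0.0639 0.0651 0.0136] encl [463.1 301.4  33.5] z 0.004257839711598432
side holder_green 340 bbox [0.4505 0.0556 0.0054] [0.0589 0.058  0.0124] encl [450.5  54.5  31.4] z 0.0027014940855583647
```

View pics/crop.png

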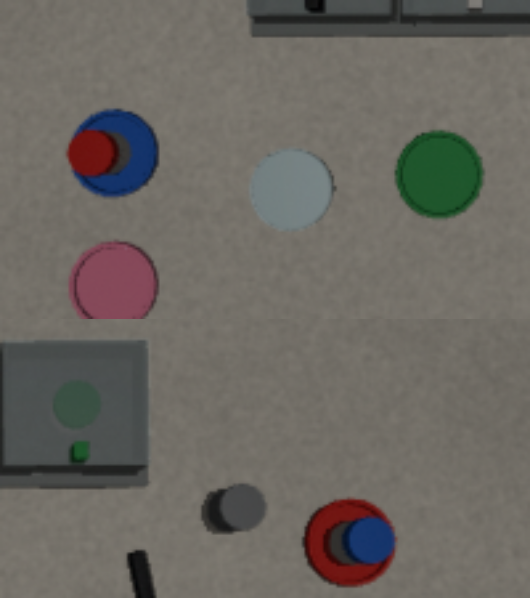

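The crop confirms it: the saturated red cap sits in the blue dish, the blue cap in the red dish, and the green cap is under the right-hand lid. The grey jar and pink dish are distinct from these. Jar blue averages (0.520,-0.297), jar red (0.466,0.302), and holder green (0.453,0.053). I'll go to jar blue first.

Call:
servo_tool(dp=[[3.8,3.1,0],[3.8,3.1,0],[3.8,3.1,0],[3.8,3.1,0],[3.8,3.1,0]], yaw=[-0.045,-0.045,-0.045,-0.045,-0.043], fingers=[0.3,0.3,0.3,0.3,0.3], newtons=15)

```text
t: 1.7
eef_pos: [0.3293, -0.4533, 0.2148]
tool_rot: [3.141, -0.004, 0.001]
force: [1.2, -0.6, 0.2]
grip_width: 0.652
grasp_force: 0.0
```

Call:
servo_tool(dp=[[3.8,3.1,0],[3.8,3.1,0],[3.8,3.1,0],[3.8,3.1,0],[0,0,0]], yaw=[0,0,0,0,0], fingers=[0.3,0.3,0.3,0.3,0.3])

```text
t: 2.2
eef_pos: [0.4841, -0.3271, 0.2147]
tool_rot: [-3.141, -0.007, -0.003]
force: [-0.1, -0.5, -0.4]
grip_width: 0.646
grasp_force: 0.0
```

Call:
servo_tool(dp=[[3.6,3.0,0],[0,0,-3],[0,0,-4],[0,0,-4],[0,0,0]], yaw=[0,0,0,0,0], fingers=[0.3,0.3,0.3,0.3,0.3])

```text
t: 2.7
eef_pos: [0.5123, -0.299, 0.0999]
tool_rot: [-3.137, 0.0, 0.012]
force: [0.1, 0.0, -0.6]
grip_width: 0.649
grasp_force: 0.0
```

Run:
```python
from h import *
p=optics.snapshot("side"); save(p,"pre.png",(280,100,430,210),4)
print(monitor.observe()["eef_pos"])
```

```text
[ 0.51406063 -0.30003502  0.10279007]
```

View pics/pre.png

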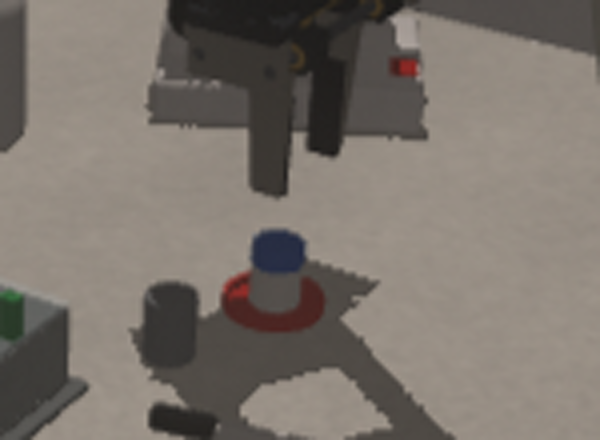

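The open fingers are above the blue cap (crop 277,250), straddling it, with the grey jar at (170,325) clear. I'll descend and grip.

Call:
servo_tool(dp=[[0.6,0.3,0],[0,0,-2.7],[0,0,-2.7],[0,0,-2.7],[0,0,0]], yaw=[0,0,0,0,0], fingers=[0.3,0.3,0.3,0.3,0.3])

```text
t: 3.25
eef_pos: [0.5218, -0.2974, 0.0231]
tool_rot: [-3.141, 0.0, 0.002]
force: [-0.8, 0.1, 0.1]
grip_width: 0.652
grasp_force: 0.0
```

Call:
servo_tool(dp=[[0,0,0],[0,0,0],[0,0,0],[0,0,0],[0,0,0]], yaw=[0,0,0,0,0], fingers=[0.3,-0.6,-0.6,-0.6,-0.6])

```text
t: 3.75
eef_pos: [0.5228, -0.298, 0.0247]
tool_rot: [3.141, -0.0, 0.002]
force: [-0.8, 0.0, 7.0]
grip_width: 0.368
grasp_force: 15.0
```

Call:
servo_tool(dp=[[0,0,1],[0,0,2],[0,0,3],[0,0,3],[0,0,0]], yaw=[0,0,0,0,0], fingers=[-0.6,-0.6,-0.6,-0.6,-0.6])

```text
t: 4.25
eef_pos: [0.5244, -0.2988, 0.1181]
tool_rot: [3.138, -0.0, 0.009]
force: [-0.5, -0.1, -0.0]
grip_width: 0.368
grasp_force: 15.0
```

Call:
servo_tool(dp=[[-0.5,2.5,0],[-0.8,4,0],[-0.8,4,0],[-0.8,4,0],[-0.8,4,0]], yaw=[0,0,0,0,0], fingers=[-0.6,-0.6,-0.6,-0.6,-0.6])

```text
t: 4.75
eef_pos: [0.4841, -0.1111, 0.1132]
tool_rot: [-3.141, 0.001, 0.001]
force: [0.1, -0.2, -0.7]
grip_width: 0.368
grasp_force: 15.0
```

Call:
servo_tool(dp=[[-0.8,4,0],[-0.8,4,0],[-0.8,4,0],[-0.6,3,0],[0,0,0]], yaw=[0,0,0,0,0], fingers=[-0.6,-0.6,-0.6,-0.6,-0.6])

```text
t: 5.25
eef_pos: [0.4537, 0.0401, 0.1133]
tool_rot: [-3.141, -0.004, 0.002]
force: [0.3, 0.3, -0.1]
grip_width: 0.369
grasp_force: 15.0
```

Call:
servo_tool(dp=[[0,0,0],[0,0,0],[0,0,0],[0,0,0],[0,0,0]], yaw=[0,0,0,0,0], fingers=[-0.6,-0.6,-0.6,-0.6,-0.6])

```text
t: 5.75
eef_pos: [0.4552, 0.0369, 0.1135]
tool_rot: [3.142, -0.002, -0.0]
force: [-0.8, 0.4, -0.7]
grip_width: 0.371
grasp_force: 15.0
```

Run:
```python
from h import *
p=optics.snapshot("side"); save(p,"carry.png",(200,150,380,300),4)
o=monitor.observe();print(o["eef_pos"],o["force"])
P=pts(p,col(p,"blue",(200,150,380,300))); print(len(P),P.min(0),P.max(0))
```

```text
[0.45515558 0.03698405 0.11353453] [-0.15217952 -0.71903731 -0.31260631]
426 [ 0.43412075 -0.11153508  0.02927171] [0.85065626 0.0541224  0.13843849]
```

View pics/carry.png

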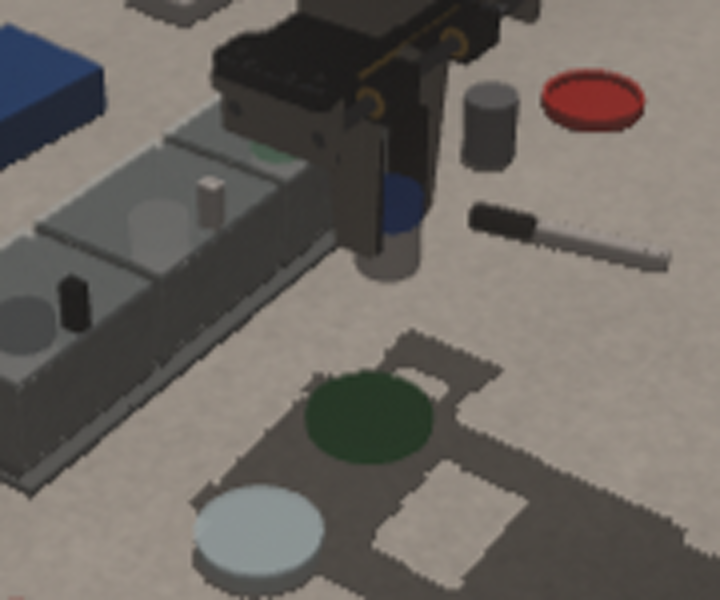

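Jar blue is held upright at (385,230) in the crop, over the approach to the green dish at (370,415). The red dish (590,100) is now empty. I'll lower the jar.

Call:
servo_tool(dp=[[0,1.6,0],[0,0,-3],[0,0,-3],[0,0,-2],[0,0,0]], yaw=[0,0,0,0,0], fingers=[-0.6,-0.6,-0.6,-0.6,-0.6])

```text
t: 6.3
eef_pos: [0.4532, 0.0531, 0.0315]
tool_rot: [3.141, -0.001, -0.007]
force: [-0.5, -0.4, -0.0]
grip_width: 0.368
grasp_force: 15.0
```

Call:
servo_tool(dp=[[0,0,0],[0,0,0],[0,0,0],[0,0,0],[0,0,0]], yaw=[0,0,0,0,0], fingers=[-0.6,-0.6,-0.6,-0.6,-0.6])

```text
t: 6.8
eef_pos: [0.4555, 0.0535, 0.0341]
tool_rot: [-3.141, 0.0, -0.002]
force: [0.8, 0.8, 0.2]
grip_width: 0.368
grasp_force: 15.0
```

Call:
servo_tool(dp=[[-0.1,0,-0.3],[0,0,-0.3],[0,0,-0.2],[0,0,0],[0,0,0]], yaw=[0,0,0,0,0], fingers=[-0.6,-0.6,-0.6,-0.6,-0.6])

```text
t: 7.3
eef_pos: [0.454, 0.0534, 0.0254]
tool_rot: [3.142, -0.0, -0.001]
force: [0.1, 0.3, -0.2]
grip_width: 0.37
grasp_force: 15.0
```

Call:
servo_tool(dp=[[0,0,0],[0,0,0],[0,0,0],[0,0,0],[0,0,0]], yaw=[0,0,0,0,0], fingers=[-0.6,-0.6,-0.6,-0.6,-0.6])

```text
t: 7.8
eef_pos: [0.4541, 0.0534, 0.0256]
tool_rot: [-3.142, 0.0, -0.0]
force: [-0.1, 0.3, 0.1]
grip_width: 0.37
grasp_force: 15.0
```

Call:
servo_tool(dp=[[0,0,-0.1],[0,0,-0.1],[0,0,0],[0,0,0],[0,0,0]], yaw=[0,0,0,0,0], fingers=[-0.6,-0.6,-0.6,-0.6,-0.6])

```text
t: 8.3
eef_pos: [0.4543, 0.0535, 0.0244]
tool_rot: [-3.142, 0.0, -0.001]
force: [-2.8, -0.1, 14.5]
grip_width: 0.369
grasp_force: 15.0
```

It has made contact, so I'll release, rise, and go to jar red at (0.466,0.302).

Call:
servo_tool(dp=[[0,0,0],[0,0,0],[0,0,0],[0,0,0],[0,0,0]], yaw=[0,0,0,0,0], fingers=[0.3,0.3,0.3,0.3,0.3])

```text
t: 8.8
eef_pos: [0.454, 0.0534, 0.0235]
tool_rot: [3.142, -0.0, -0.0]
force: [-1.1, 0.5, -0.1]
grip_width: 0.645
grasp_force: 0.0
```

Call:
servo_tool(dp=[[0,0,2],[0,0,3],[0,0,4],[0,0,0],[0,2,0]], yaw=[0,0,0,0,0], fingers=[0.3,0.3,0.3,0.3,0.3])

```text
t: 9.3
eef_pos: [0.4549, 0.0727, 0.1144]
tool_rot: [3.142, -0.003, 0.004]
force: [0.2, -0.3, -0.5]
grip_width: 0.649
grasp_force: 0.0
```

Call:
servo_tool(dp=[[0.2,4,0],[0.2,4,0],[0.2,4,0],[0.2,4,0],[0.2,4,0]], yaw=[0,0,0,0,0], fingers=[0.3,0.3,0.3,0.3,0.3])

```text
t: 9.8
eef_pos: [0.4635, 0.2749, 0.1126]
tool_rot: [3.141, -0.0, -0.001]
force: [1.5, -0.4, 0.8]
grip_width: 0.65
grasp_force: 0.0
```

Call:
servo_tool(dp=[[0.2,2.8,0],[0,0,0],[0,0,0],[0,0,0],[0,0,0]], yaw=[0,0,0,0,0], fingers=[0.3,0.3,0.3,0.3,0.3])

```text
t: 10.3
eef_pos: [0.4659, 0.3003, 0.1133]
tool_rot: [3.141, -0.002, -0.001]
force: [-0.4, -0.2, -0.1]
grip_width: 0.648
grasp_force: 0.0
```

Run:
```python
from h import *
p=optics.snapshot("side")
P=pts(p,col(p,"blue",(260,210,330,280)));P=P[P[:,2]>.03]; print("blue",len(P),P.min(0),P.max(0),cc(P[P[:,2]>.04]))
P=pts(p,col(p,"red",(170,280,240,345)));P=P[P[:,2]>.03]; print("red",len(P),P.min(0),P.max(0),cc(P[P[:,2]>.04]))
save(p,"s2.png",(130,150,380,350),3)
print(monitor.observe()["eef_pos"])
```

```text
blue 126 [0.43404376 0.04394186 0.0415672 ] [0.4646257  0.0725902  0.04976908] [449.5  57.6  15.8]
red 285 [0.44702987 0.28804032 0.03008741] [0.47982809 0.31992067 0.04958393] [463.8 304.6  16.8]
[0.46607467 0.30037738 0.11348739]
```

View pics/s2.png

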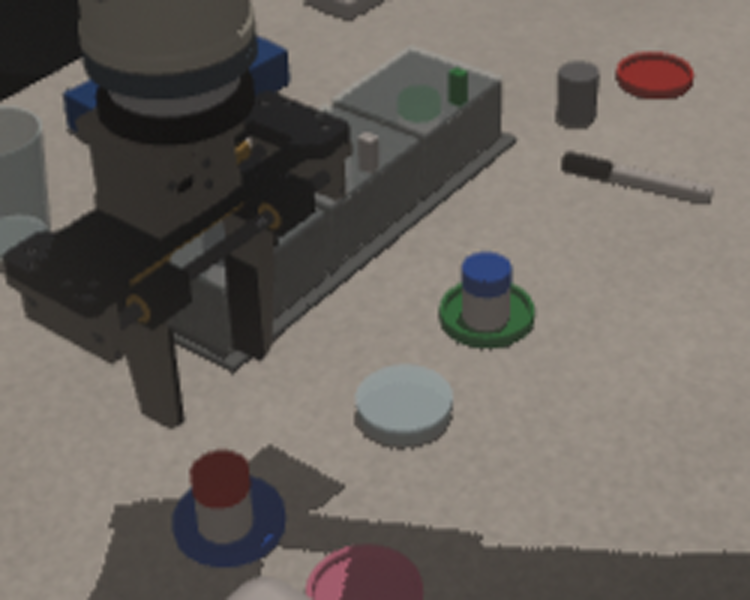

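Jar blue stands upright in the green dish (crop 487,295), and the fingers are above jar red (220,495). The top camera's values match the tool frame, so I'll use those. Now I'll grasp red.

Call:
servo_tool(dp=[[0.2,0,-1],[0,0,-3],[0,0,-3],[0,0,-2],[0,0,0]], yaw=[0,0,0,0,0], fingers=[0.3,0.3,0.3,0.3,0.3])

```text
t: 10.85
eef_pos: [0.4662, 0.2998, 0.0206]
tool_rot: [3.139, -0.001, -0.007]
force: [0.4, 0.7, 0.0]
grip_width: 0.654
grasp_force: 0.0
```

Call:
servo_tool(dp=[[0,0,0],[0,0,0],[0,0,0],[0,0,0],[0,0,0]], yaw=[0,0,0,0,0], fingers=[0.3,-0.6,-0.6,-0.6,-0.6])

```text
t: 11.35
eef_pos: [0.4685, 0.3017, 0.0244]
tool_rot: [-3.141, 0.0, -0.002]
force: [0.4, -0.9, 4.8]
grip_width: 0.368
grasp_force: 15.0
```

Call:
servo_tool(dp=[[0,0,0],[0,0,0],[0,0,0],[0,0,0],[0,0,0]], yaw=[0,0,0,0,0], fingers=[-0.6,-0.6,-0.6,-0.6,-0.6])

```text
t: 11.85
eef_pos: [0.4685, 0.3017, 0.0244]
tool_rot: [-3.141, 0.0, -0.001]
force: [0.7, -1.1, 6.7]
grip_width: 0.367
grasp_force: 15.0
```

Call:
servo_tool(dp=[[0,0,1],[0,0,3],[0,0,3],[0,0,3],[0,-2,0]], yaw=[0,0,0,0,0], fingers=[-0.6,-0.6,-0.6,-0.6,-0.6])

```text
t: 12.35
eef_pos: [0.4708, 0.2842, 0.1283]
tool_rot: [-3.137, -0.002, -0.011]
force: [0.4, -0.2, -0.9]
grip_width: 0.367
grasp_force: 15.0
```

Call:
servo_tool(dp=[[0.4,-4.2,0],[0.4,-4.2,0],[0.4,-4.2,0],[0.4,-4.2,0],[0.4,-4.2,0]], yaw=[0,0,0,0,0], fingers=[-0.6,-0.6,-0.6,-0.6,-0.6])

```text
t: 12.85
eef_pos: [0.488, 0.0699, 0.1243]
tool_rot: [-3.141, -0.0, -0.001]
force: [1.0, -0.7, -0.4]
grip_width: 0.366
grasp_force: 15.0
```

Call:
servo_tool(dp=[[0.4,-4.2,0],[0.4,-4.2,0],[0.4,-4.2,0],[0.4,-4.2,0],[0.4,-4.2,0]], yaw=[0,0,0,0,0], fingers=[-0.6,-0.6,-0.6,-0.6,-0.6])

```text
t: 13.35
eef_pos: [0.508, -0.1403, 0.1243]
tool_rot: [3.142, -0.0, 0.001]
force: [0.1, 0.2, -0.6]
grip_width: 0.368
grasp_force: 15.0
```

Call:
servo_tool(dp=[[0.4,-4,0],[0.4,-4,0],[0.4,-4,0],[0.2,-3,0],[0,0,0]], yaw=[0,0,0,0,0], fingers=[-0.6,-0.6,-0.6,-0.6,-0.6])

```text
t: 13.85
eef_pos: [0.5224, -0.292, 0.1242]
tool_rot: [3.14, -0.005, 0.002]
force: [0.6, 0.5, -0.2]
grip_width: 0.373
grasp_force: 15.0
```

Call:
servo_tool(dp=[[0,0,0],[0,0,0],[0,0,0],[0,0,0],[0,0,0]], yaw=[0,0,0,0,0], fingers=[-0.6,-0.6,-0.6,-0.6,-0.6])

```text
t: 14.35
eef_pos: [0.5222, -0.2879, 0.1237]
tool_rot: [-3.142, -0.001, -0.0]
force: [0.3, -0.4, -0.4]
grip_width: 0.368
grasp_force: 15.0
```

Call:
servo_tool(dp=[[0,-1.0,-1],[0,0,-3],[0,0,-3],[0,0,-2],[0,0,0]], yaw=[0,0,0,0,0], fingers=[-0.6,-0.6,-0.6,-0.6,-0.6])

```text
t: 14.85
eef_pos: [0.5199, -0.2978, 0.0302]
tool_rot: [-3.139, 0.0, 0.008]
force: [-0.8, 0.6, 0.1]
grip_width: 0.368
grasp_force: 15.0
```

Call:
servo_tool(dp=[[0,0,0],[0,0,0],[0,0,-0.4],[0,0,-0.2],[0,0,0]], yaw=[0,0,0,0,0], fingers=[-0.6,-0.6,-0.6,-0.6,-0.6])

```text
t: 15.35
eef_pos: [0.5221, -0.2986, 0.0277]
tool_rot: [3.141, -0.0, 0.0]
force: [-0.5, -0.0, -0.6]
grip_width: 0.367
grasp_force: 15.0
```

Call:
servo_tool(dp=[[0,0,0],[0,0,-0.1],[0,0,0],[0,0,0],[0,0,0]], yaw=[0,0,0,0,0], fingers=[-0.6,-0.6,-0.6,-0.6,-0.6])

```text
t: 15.85
eef_pos: [0.5221, -0.2985, 0.0266]
tool_rot: [-3.142, 0.0, 0.0]
force: [-0.7, -0.8, -1.4]
grip_width: 0.369
grasp_force: 15.0
```

Call:
servo_tool(dp=[[0,0,-0.2],[0,0,0],[0,0,-0.1],[0,0,0],[0,0,0]], yaw=[0,0,0,0,0], fingers=[-0.6,-0.6,-0.6,-0.6,-0.6])

```text
t: 16.35
eef_pos: [0.5222, -0.2986, 0.0244]
tool_rot: [3.142, -0.0, 0.0]
force: [-2.1, 1.3, 8.5]
grip_width: 0.368
grasp_force: 15.0
```

Call:
servo_tool(dp=[[0,0,0],[0,0,0],[0,0,0],[0,0,0],[0,0,0]], yaw=[0,0,0,0,0], fingers=[0.3,0.3,0.3,0.3,0.3])

```text
t: 16.85
eef_pos: [0.5221, -0.2985, 0.0235]
tool_rot: [-3.142, 0.0, 0.0]
force: [0.6, 0.0, -1.6]
grip_width: 0.65
grasp_force: 0.0
```

Call:
servo_tool(dp=[[0,0,2],[0,0,3],[0,0,4],[0,0,0],[0,0,0]], yaw=[0,0,0,0,0], fingers=[0.3,0.3,0.3,0.3,0.3])

```text
t: 17.35
eef_pos: [0.5226, -0.2989, 0.1144]
tool_rot: [3.141, -0.0, 0.003]
force: [-0.5, 0.1, -0.9]
grip_width: 0.652
grasp_force: 0.0
```

Call:
servo_tool(dp=[[-0.8,4,0],[-0.8,4,0],[-0.8,4,0],[-0.8,4,0],[-0.8,4,0]], yaw=[0,0,0,0,0], fingers=[0.3,0.3,0.3,0.3,0.3])

```text
t: 17.85
eef_pos: [0.4804, -0.0969, 0.1121]
tool_rot: [-3.141, 0.001, 0.004]
force: [-0.2, 0.8, 0.2]
grip_width: 0.648
grasp_force: 0.0
```

Call:
servo_tool(dp=[[-0.8,4,0],[-0.8,4,0],[-0.8,4,0],[-0.4,3,0],[0,0,0]], yaw=[0,0,0,0,0], fingers=[0.3,0.3,0.3,0.3,0.3])

```text
t: 18.35
eef_pos: [0.4524, 0.054, 0.1123]
tool_rot: [-3.141, -0.005, 0.004]
force: [-0.6, -0.5, 0.2]
grip_width: 0.65
grasp_force: 0.0
```

Call:
servo_tool(dp=[[0,0,0],[0,0,0],[0,0,0],[0,0,0],[0,0,0]], yaw=[0,0,0,0,0], fingers=[0.3,0.3,0.3,0.3,0.3])

```text
t: 18.85
eef_pos: [0.4542, 0.0508, 0.1135]
tool_rot: [3.142, -0.002, -0.0]
force: [-0.9, -0.1, -0.5]
grip_width: 0.652
grasp_force: 0.0
```

Run:
```python
from h import *
for n,w in(("side",(325,140,370,190)),("top",(410,180,480,245))):
    p=optics.snapshot(n); P=pts(p,col(p,"red",w)); print(n,cc(P[P[:,2]>.04]),P[:,2].max(),"dish",cc(P[P[:,2]<.016]))
```

```text
side [ 516.  -295.7   18.6] 0.049588237221781406 dish [ 519.8 -294.2   34.6]
top [ 521.1 -297.    17. ] 0.05208583997595684 dish [ 522.8 -298.5   33.3]
```

Red is in the red dish, upright and centred. Now I'll pick up blue again and take it to the blue holder at (0.467,0.297).

Call:
servo_tool(dp=[[0,0.2,-1],[0,0,-3],[0,0,-3],[0,0,-2],[0,0,0]], yaw=[0,0,0,0,0], fingers=[0.3,0.3,0.3,0.3,0.3])

```text
t: 19.45
eef_pos: [0.4518, 0.0533, 0.021]
tool_rot: [3.141, -0.0, -0.008]
force: [-0.4, -0.5, -0.1]
grip_width: 0.646
grasp_force: 0.0
```

Call:
servo_tool(dp=[[0,0,0],[0,0,0],[0,0,0],[0,0,0],[0,0,0]], yaw=[0,0,0,0,0], fingers=[0.3,-0.6,-0.6,-0.6,-0.6])

```text
t: 19.95
eef_pos: [0.4547, 0.0535, 0.0243]
tool_rot: [-3.141, 0.0, -0.002]
force: [-0.7, -0.6, 5.1]
grip_width: 0.374
grasp_force: 15.0
```

Call:
servo_tool(dp=[[0,0,1],[0,0,3],[0,0,3],[0,0,2],[0,0,0]], yaw=[0,0,0,0,0], fingers=[-0.6,-0.6,-0.6,-0.6,-0.6])

```text
t: 20.45
eef_pos: [0.456, 0.0537, 0.1166]
tool_rot: [-3.141, 0.0, -0.008]
force: [-0.4, -0.9, -0.9]
grip_width: 0.371
grasp_force: 15.0
```

Call:
servo_tool(dp=[[0.2,4,0],[0.2,4,0],[0.2,4,0],[0.2,4,0],[0.2,4,0]], yaw=[0,0,0,0,0], fingers=[-0.6,-0.6,-0.6,-0.6,-0.6])

```text
t: 20.95
eef_pos: [0.4634, 0.2548, 0.1129]
tool_rot: [3.141, -0.0, -0.001]
force: [1.2, -1.7, -0.2]
grip_width: 0.368
grasp_force: 15.0
```

Call:
servo_tool(dp=[[0.2,4,0],[0,0.4,0],[0,0,0],[0,0,0],[0,0,0]], yaw=[0,0,0,0,0], fingers=[-0.6,-0.6,-0.6,-0.6,-0.6])

```text
t: 21.45
eef_pos: [0.4658, 0.296, 0.1133]
tool_rot: [3.141, -0.002, -0.001]
force: [0.1, -0.6, -0.4]
grip_width: 0.367
grasp_force: 15.0
```

Call:
servo_tool(dp=[[0.1,0.1,-1],[0,0,-3],[0,0,-3],[0,0,-1.4],[0,0,0]], yaw=[0,0,0,0,0], fingers=[-0.6,-0.6,-0.6,-0.6,-0.6])

```text
t: 21.95
eef_pos: [0.4658, 0.2971, 0.0275]
tool_rot: [3.139, -0.002, -0.005]
force: [-0.7, -0.7, -0.6]
grip_width: 0.369
grasp_force: 15.0
```

Call:
servo_tool(dp=[[0,0,0],[0,0,0],[0,0,-0.2],[0,0,0],[0,0,0]], yaw=[0,0,0,0,0], fingers=[-0.6,-0.6,-0.6,-0.6,-0.6])

```text
t: 22.45
eef_pos: [0.4673, 0.2986, 0.028]
tool_rot: [-3.141, 0.0, -0.001]
force: [0.5, 0.0, -0.4]
grip_width: 0.371
grasp_force: 15.0
```

Call:
servo_tool(dp=[[0,0,-0.1],[0,0,0],[0,0,0],[0,0,0],[0,0,0]], yaw=[0,0,0,0,0], fingers=[-0.6,-0.6,-0.6,-0.6,-0.6])

```text
t: 22.95
eef_pos: [0.4671, 0.2984, 0.0266]
tool_rot: [3.142, -0.0, -0.0]
force: [0.2, -0.1, -0.9]
grip_width: 0.373
grasp_force: 15.0
```

Call:
servo_tool(dp=[[0,0,-0.2],[0,0,0],[0,0,-0.1],[0,0,0],[0,0,0]], yaw=[0,0,0,0,0], fingers=[-0.6,-0.6,-0.6,-0.6,-0.6])

```text
t: 23.45
eef_pos: [0.4671, 0.2985, 0.0242]
tool_rot: [-3.142, 0.0, 0.0]
force: [-2.6, -2.1, 9.9]
grip_width: 0.372
grasp_force: 15.0
```

Call:
servo_tool(dp=[[0,0,0],[0,0,0],[0,0,0],[0,0,0],[0,0,0]], yaw=[0,0,0,0,0], fingers=[0.3,0.3,0.3,0.3,0.3])

```text
t: 23.95
eef_pos: [0.4671, 0.2984, 0.0235]
tool_rot: [3.142, -0.0, -0.0]
force: [-0.6, -0.0, 0.5]
grip_width: 0.647
grasp_force: 0.0
```

Call:
servo_tool(dp=[[0,0,2],[0,0,3],[0,0,4],[0,0,4],[0,0,0]], yaw=[0,0,0,0,0], fingers=[0.3,0.3,0.3,0.3,0.3])

```text
t: 24.45
eef_pos: [0.4699, 0.3003, 0.1588]
tool_rot: [-3.137, 0.0, -0.011]
force: [-0.1, 0.7, -0.4]
grip_width: 0.647
grasp_force: 0.0
```

Call:
servo_tool(dp=[[0,-4,0],[0,-4,0],[0,-4,0],[0,-4,0],[0,-4,0]], yaw=[0,0,0,0,0], fingers=[-0.3,-0.3,-0.3,-0.3,-0.3])

```text
t: 24.95
eef_pos: [0.4665, 0.0969, 0.1529]
tool_rot: [3.141, 0.0, -0.001]
force: [0.5, -0.7, -0.3]
grip_width: 0.35
grasp_force: 0.0
```

Run:
```python
from h import *
for n,w in(("side",(170,280,240,345)),("top",(115,210,170,265))):
    p=optics.snapshot(n); P=pts(p,col(p,"blue",w)); print(n,cc(P[P[:,2]>.04]),P[:,2].max(),"dish",cc(P[P[:,2]<.016]))
    P=pts(p,col(p,"green",(270,165,295,195) if n=="side" else (332,168,352,190))); P=P[P[:,2]>.066]; print(len(P),P.min(0),P.max(0),np.median(P[P[:,2]>.085],0))
    Q=pts(p,nets.trace("lid_green",p)[0]["mask"]) if n=="top" else P
    q=Q[abs(Q[:,2]-.062)<.004]; print(np.percentile(q,1,0),np.percentile(q,99,0)) if len(q) else 0
    save(p,n+"3.png")
print(monitor.observe()["eef_pos"])
```

```text
side [462.6 302.   16.3] 0.0493844140575973 dish [463.5 300.9  32.9]Traceback (most recent call last):
  File "<stdin>", line 4, in <module>
    return umr_minimum(a, axis, None, out, keepdims, initial, where)
ValueError: zero-size array to reduction operation minimum which has no identity
```

Run:
```python
from h import *
p=optics.snapshot("top"); save(p,"top3.png",(120,110,490,300),2)
P=pts(p,col(p,"green",(332,168,352,190))); print(len(P),P.min(0) if len(P) else 0,P.max(0) if len(P) else 0); T=P[P[:,2]>.085]; print(T.mean(0),(T.min(0)+T.max(0))/2)
v=pts(p,np.indices((420,560))[0]<260); v=v[(abs(v[:,2]-.0625)<.003)&(v[:,0]>.55)&(v[:,0]<.68)&(v[:,1]<.21)&(v[:,1]>-.16)]
g=v[v[:,1]<-.033]
for q in(v,g): print(cv2.minAreaRect((q[:,:2]*1e3).astype(np.float32)))
```

```text
38 [ 0.57320701 -0.09068624  0.07801917] [ 0.5844328  -0.0823319   0.09187004]
[ 0.5787074  -0.08693869  0.08949724] [ 0.57881991 -0.08680897  0.08942936]
((614.9545288085938, 25.043411254882812), (90.90359497070312, 328.2965087890625), 0.9567410349845886)
((616.8849487304688, -86.98751831054688), (90.11754608154297, 104.9125747680664), 1.5910042524337769)
```

View pics/top3.png

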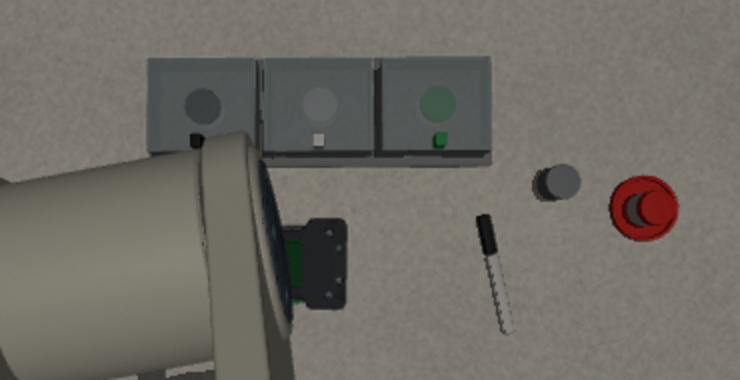

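The red jar stands in the red dish (645,208 in the crop). The green-tabbed lid is the right one, with its tab at (440,140), measured at (0.579,-0.087) with its top at 0.0895. I'll go over the tab.

Call:
servo_tool(dp=[[2.2,-3.6,0],[2.2,-3.6,0],[2.2,-3.6,0],[2.2,-3.6,0],[2.2,-3.6,0]], yaw=[0.02,0,0,0,0], fingers=[-0.35,-0.35,-0.35,-0.35,-0.35], newtons=10)

```text
t: 25.55
eef_pos: [0.5778, -0.0825, 0.1529]
tool_rot: [-3.141, -0.031, 0.001]
force: [-0.0, 1.3, 0.0]
grip_width: 0.324
grasp_force: 0.0
```

Call:
servo_tool(dp=[[0,0,0],[0,0,0],[0,0,0],[0,0,0],[0,0,0]], yaw=[0,0,0,0,0], fingers=[-0.35,-0.35,-0.35,-0.35,-0.35])

```text
t: 26.05
eef_pos: [0.5767, -0.0805, 0.1536]
tool_rot: [-3.141, -0.033, 0.0]
force: [-0.5, -0.2, -0.1]
grip_width: 0.321
grasp_force: 0.0
```

Call:
servo_tool(dp=[[0.2,-0.6,-2],[0,0,-3],[0,0,-2],[0,0,0],[0,0,0]], yaw=[0,0,0,0,0], fingers=[-0.35,-0.35,-0.35,-0.35,-0.35])

```text
t: 26.55
eef_pos: [0.5791, -0.0871, 0.084]
tool_rot: [-3.141, -0.032, 0.0]
force: [0.4, 0.9, 0.5]
grip_width: 0.325
grasp_force: 0.0
```

Call:
servo_tool(dp=[[0,0,0],[0,0,0],[0,0,-0.4],[0,0,-0.4],[0,0,0]], yaw=[0,0,0,0,0], fingers=[-0.35,-0.35,-0.35,-0.35,-0.35])

```text
t: 27.05
eef_pos: [0.5786, -0.0875, 0.0751]
tool_rot: [-3.141, -0.031, 0.001]
force: [-0.6, -0.4, -0.6]
grip_width: 0.324
grasp_force: 0.0
```

Call:
servo_tool(dp=[[0,0,0],[0,0,0],[0,0,0],[0,0,0],[0,0,0]], yaw=[0,0,0,0,0], fingers=[-0.35,-0.35,-0.35,-0.35,-0.35])

```text
t: 27.55
eef_pos: [0.5791, -0.0876, 0.0756]
tool_rot: [3.141, 0.031, 0.0]
force: [-0.3, -0.8, 0.9]
grip_width: 0.326
grasp_force: 0.0
```

Run:
```python
from h import *
p=optics.snapshot("side"); save(p,"tab.png",(220,130,350,230),5)
print(monitor.observe()["eef_pos"])
```

```text
[ 0.5791377  -0.08755272  0.07564091]
```

View pics/tab.png

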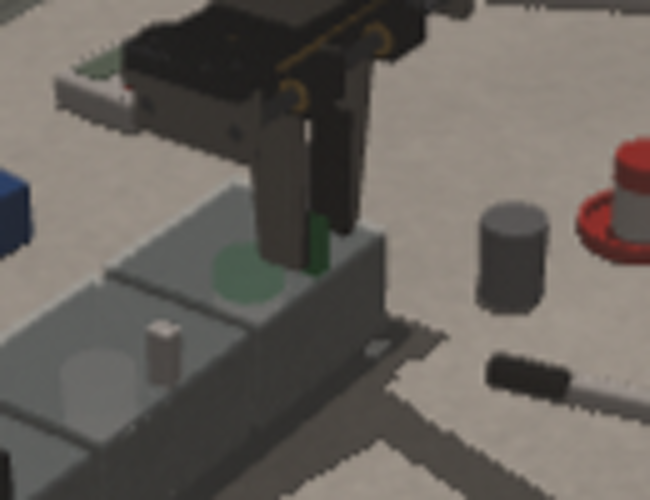

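The fingers straddle the green tab (crop 318,245). I'll lower by 5 mm and grip.

Call:
servo_tool(dp=[[0,0,-0.4],[0,0,0],[0,0,0],[0,0,0],[0,0,0]], yaw=[0,0,0,0,0], fingers=[-0.35,-0.35,-0.95,-0.95,-0.95])

```text
t: 28.1
eef_pos: [0.5792, -0.0881, 0.0716]
tool_rot: [3.141, 0.032, 0.0]
force: [-0.7, -3.9, -0.1]
grip_width: 0.11
grasp_force: 10.0
```

Call:
servo_tool(dp=[[0,0,0],[0,0,0],[0,0,0],[0,0,0],[0,0,0]], yaw=[0,0,0,0,0], fingers=[-0.95,-0.95,-0.95,-0.95,-0.95])

```text
t: 28.6
eef_pos: [0.5791, -0.088, 0.0716]
tool_rot: [3.141, 0.031, 0.0]
force: [0.6, -6.0, 0.1]
grip_width: 0.11
grasp_force: 10.0
```

Run:
```python
import numpy as np
th=np.linspace(0,1.85,21); p=np.c_[-8.3*np.cos(th)+2.2*np.sin(th),8.3*np.sin(th)+2.2*np.cos(th)]
print(np.diff(p,axis=0).round(2).tolist(),p[-1]-p[0])
```

```text
[[0.24, 0.76], [0.31, 0.73], [0.37, 0.7], [0.44, 0.66], [0.5, 0.62], [0.55, 0.57], [0.6, 0.52], [0.65, 0.46], [0.69, 0.4], [0.72, 0.33], [0.75, 0.27], [0.77, 0.19], [0.78, 0.12], [0.79, 0.05], [0.79, -0.02], [0.79, -0.1], [0.78, -0.17], [0.76, -0.24], [0.73, -0.31], [0.7, -0.38]] [12.7022045   5.17228564]
```

The 10 mm tab is gripped. I'll follow the arc.

Call:
servo_tool(dp=[[0.24,0.05,0.76],[0.31,0.01,0.73],[0.37,0.01,0.7],[0.44,0.01,0.66],[0.5,0.01,0.62]], yaw=[0,0,0,0,0], fingers=[-0.95,-0.95,-0.95,-0.95,-0.95])

```text
t: 29.1
eef_pos: [0.5973, -0.0876, 0.1063]
tool_rot: [3.14, 0.032, -0.002]
force: [-0.7, -7.8, -2.2]
grip_width: 0.109
grasp_force: 10.0
```

Run:
```python
from h import *
p=optics.snapshot("side"); save(p,"open1.png",(200,90,350,230),4)
o=monitor.observe();print(o["eef_pos"],o["force"])
```

```text
[ 0.59845517 -0.08764387  0.10744018] [-3.92526182 -7.23783706  3.70666349]
```

View pics/open1.png

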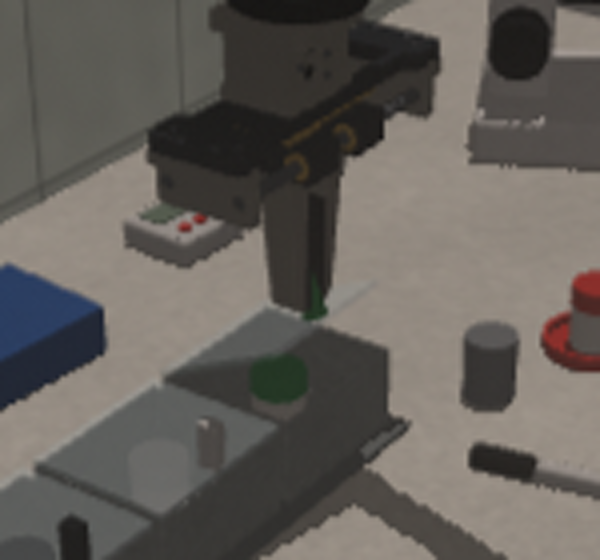

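The lid is lifting with the tab between the pads (crop 315,300), and the green jar is visible at (278,385). I'll continue the arc.

Call:
servo_tool(dp=[[0.55,0.03,0.57],[0.6,0.01,0.52],[0.65,0.01,0.46],[0.69,0.01,0.4],[0.72,0.01,0.33]], yaw=[0,0,0,0,0], fingers=[-0.95,-0.95,-0.95,-0.95,-0.95])

```text
t: 29.65
eef_pos: [0.6293, -0.0871, 0.1291]
tool_rot: [3.14, 0.031, -0.002]
force: [-2.2, -8.1, -0.6]
grip_width: 0.112
grasp_force: 10.0
```

Call:
servo_tool(dp=[[0.75,0.01,0.27],[0.77,0.01,0.19],[0.78,0.01,0.12],[0.79,0.01,0.05],[0.79,0.01,-0.02]], yaw=[0,0,0,0,0], fingers=[-0.95,-0.95,-0.95,-0.95,-0.95])

```text
t: 30.15
eef_pos: [0.6686, -0.0865, 0.1354]
tool_rot: [3.14, 0.031, -0.001]
force: [-1.4, -6.2, 1.0]
grip_width: 0.106
grasp_force: 10.0
```

Call:
servo_tool(dp=[[0.79,0.01,-0.1],[0.78,0.01,-0.17],[0.76,0.01,-0.24],[0.73,0.01,-0.31],[0.7,0.01,-0.38]], yaw=[0,0,0,0,0], fingers=[-0.95,-0.95,-0.95,-0.95,-0.95])

```text
t: 30.65
eef_pos: [0.7068, -0.0859, 0.1236]
tool_rot: [3.14, 0.031, 0.001]
force: [-0.2, -5.4, 2.5]
grip_width: 0.105
grasp_force: 10.0
```

Run:
```python
from h import *
p=optics.snapshot("side"); save(p,"open2.png",(180,70,330,210),4)
o=monitor.observe();print(o["eef_pos"],o["force"],o["grip_width"])
```

```text
[ 0.70774837 -0.0858209   0.12310255] [ 0.9162137  -4.67226138  3.19274486] 0.10684662477177892
```

View pics/open2.png

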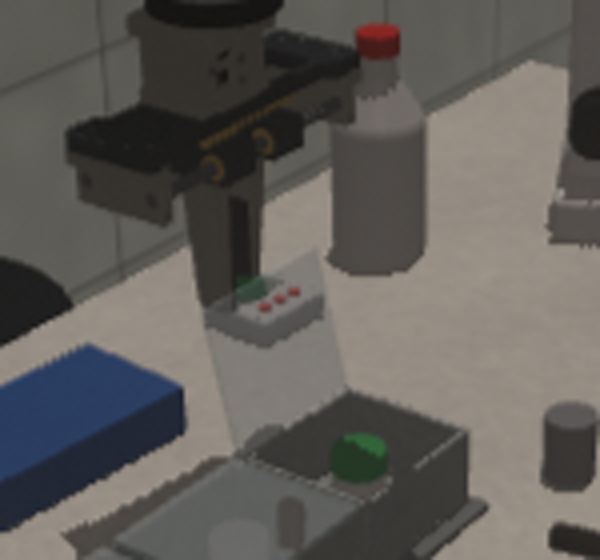

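The lid is open and leaning back (crop 270,350), and the green jar is exposed (360,460). I'll release, rise, and go over the jar.

Call:
servo_tool(dp=[[0,0,0],[0,0,0],[0,0,0],[0,0,2],[0,0,4]], yaw=[0,0,0,0,0], fingers=[-0.4,-0.4,-0.4,-0.4,-0.4])

```text
t: 31.2
eef_pos: [0.7037, -0.0843, 0.1803]
tool_rot: [-3.14, -0.031, 0.011]
force: [0.5, -0.8, 0.4]
grip_width: 0.302
grasp_force: 0.0
```

Call:
servo_tool(dp=[[0,0,4],[-4,0,0],[-4,0,0],[-4,0,0],[-4,0,0]], yaw=[0,0,0,0,0], fingers=[0.05,0.05,0.05,0.05,0.05])

```text
t: 31.7
eef_pos: [0.5443, -0.0845, 0.2232]
tool_rot: [-3.141, -0.031, -0.0]
force: [-0.1, -0.3, 0.7]
grip_width: 0.523
grasp_force: 0.0
```

Call:
servo_tool(dp=[[-4,3,0],[-4,3,0],[0,3,0],[0,0,0],[0,0,0]], yaw=[0,0,0,0,0], fingers=[0.05,0.05,0.05,0.05,0.05])

```text
t: 32.2
eef_pos: [0.4663, 0.0055, 0.2236]
tool_rot: [3.141, 0.034, 0.001]
force: [-0.4, -0.5, 0.1]
grip_width: 0.52
grasp_force: 0.0
```

Run:
```python
from h import *
for n,w in(("top",(315,135,368,195)),("side",(250,160,300,205))):
    p=optics.snapshot(n); P=pts(p,col(p,"green",w)); Q=P[(P[:,2]>.045)&(P[:,2]<.06)]; print(n,len(P),len(Q),cc(Q),(Q.min(0)+Q.max(0))/2,np.ptp(Q,0))
    T=P[P[:,2]>.07]; print("tab",len(T),T.mean(0) if len(T) else 0)
    save(p,n+"4.png",(300,120,440,225) if n=="top" else None,5 if n=="top" else 1)
o=monitor.observe();print(o["eef_pos"],o["force"])
```

```text
top 239 239 [617.1 -88.3  16.6] [ 0.61706354 -0.08815734  0.05256482] [0.03255069 0.03232301 0.00995476]
tab 0 0
side 73 73 [613.4 -86.4  15.7] [ 0.61285492 -0.08607649  0.05251046] [0.03027358 0.02939773 0.00713801]
tab 0 0
[0.46656035 0.00461828 0.22328566] [-0.36701384 -0.52284384  0.26412983]
```

View pics/top4.png

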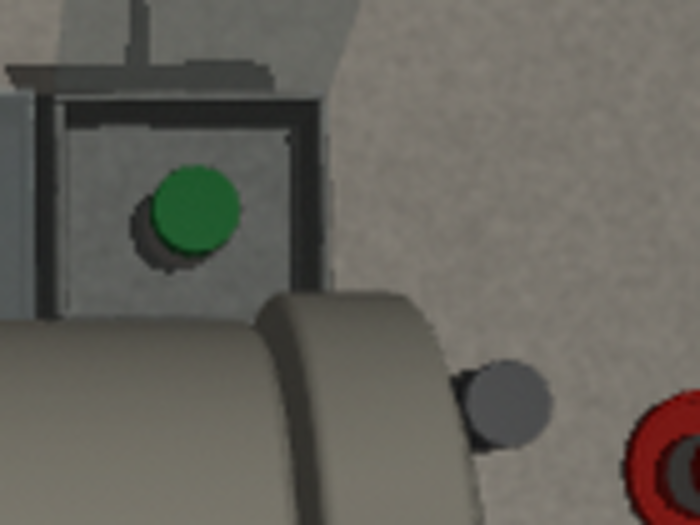

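The green jar stands upright in the open compartment (crop 195,210) at (0.6175,-0.088). I'll go above it.

Call:
servo_tool(dp=[[3.8,-2.3,0],[3.8,-2.3,0],[3.8,-2.3,0],[3.7,-2.4,0],[0,0,0]], yaw=[0,0,0,0,0], fingers=[-0.02,-0.02,-0.02,-0.02,-0.02], newtons=15)

```text
t: 32.8
eef_pos: [0.621, -0.0919, 0.2221]
tool_rot: [3.14, 0.026, 0.002]
force: [0.4, -1.2, 0.3]
grip_width: 0.489
grasp_force: 0.0
```

Call:
servo_tool(dp=[[0,0,-3],[0,0,-4],[0,0,-4],[0,0,-2],[0,0,0]], yaw=[0,0,0,0,0], fingers=[-0.02,-0.02,-0.02,-0.02,-0.02])

```text
t: 33.3
eef_pos: [0.6142, -0.0882, 0.0896]
tool_rot: [-3.14, -0.03, 0.01]
force: [0.1, 0.6, 0.1]
grip_width: 0.491
grasp_force: 0.0
```

Call:
servo_tool(dp=[[0,0,0],[0,0,0],[0,0,0],[0,0,0],[0,0,0]], yaw=[0,0,0,0,0], fingers=[-0.02,-0.02,-0.02,-0.02,-0.02])

```text
t: 33.8
eef_pos: [0.6176, -0.088, 0.094]
tool_rot: [3.141, 0.031, 0.002]
force: [0.0, 0.5, -0.1]
grip_width: 0.49
grasp_force: 0.0
```

Aligned. I'll descend to 0.030 more slowly and grip.

Call:
servo_tool(dp=[[0,0,-1.2],[0,0,-1.2],[0,0,-1.2],[0,0,-1.2],[0,0,-1.2]], yaw=[0,0,0,0,0], fingers=[-0.02,-0.02,-0.02,-0.02,-0.02])

```text
t: 34.3
eef_pos: [0.6168, -0.0879, 0.0316]
tool_rot: [-3.141, -0.031, 0.002]
force: [0.5, 0.7, 0.2]
grip_width: 0.488
grasp_force: 0.0
```

Call:
servo_tool(dp=[[0,0,-0.4],[0,0,0],[0,0,0],[0,0,0],[0,0,0]], yaw=[0,0,0,0,0], fingers=[-0.02,-0.02,-0.02,-0.02,-0.02])

```text
t: 34.8
eef_pos: [0.6176, -0.088, 0.0298]
tool_rot: [3.141, 0.031, 0.002]
force: [-0.7, 0.3, -0.2]
grip_width: 0.49
grasp_force: 0.0
```

Call:
servo_tool(dp=[[0,0,0],[0,0,0],[0,0,0],[0,0,0],[0,0,0]], yaw=[0,0,0,0,0], fingers=[-0.6,-0.6,-0.6,-0.6,-0.6])

```text
t: 35.3
eef_pos: [0.6175, -0.0881, 0.0295]
tool_rot: [3.141, 0.031, 0.001]
force: [-1.1, -0.5, 5.6]
grip_width: 0.368
grasp_force: 15.0
```

Call:
servo_tool(dp=[[0,0,1],[0,0,2],[0,0,3],[0,0,3],[0,0,3]], yaw=[0,0,0,0,0], fingers=[-0.6,-0.6,-0.6,-0.6,-0.6])

```text
t: 35.8
eef_pos: [0.6168, -0.0878, 0.1505]
tool_rot: [-3.141, -0.031, 0.001]
force: [-0.9, 0.0, -0.3]
grip_width: 0.367
grasp_force: 15.0
```

Call:
servo_tool(dp=[[-3.5,0,0],[-3.6,2,0],[-3.6,4,0],[-3.5,4,0],[-2,4,0]], yaw=[0,0,0,0,-0.02], fingers=[-0.6,-0.6,-0.6,-0.6,-0.6])

```text
t: 36.3
eef_pos: [0.4569, 0.0475, 0.1493]
tool_rot: [-3.142, 0.003, 0.002]
force: [0.7, -0.0, 0.1]
grip_width: 0.369
grasp_force: 15.0
```

Call:
servo_tool(dp=[[0,0,0],[0,0,0],[0,0,0],[0,0,0],[0,0,0]], yaw=[0,0,0,0,0], fingers=[-0.6,-0.6,-0.6,-0.6,-0.6])

```text
t: 36.8
eef_pos: [0.4603, 0.046, 0.1491]
tool_rot: [3.142, -0.003, -0.0]
force: [0.4, -0.3, -1.2]
grip_width: 0.371
grasp_force: 15.0
```

Call:
servo_tool(dp=[[-0.5,0.6,-1.2],[0,0,-3],[0,0,-3],[0,0,-3],[0,0,-1.7]], yaw=[0,0,0,0,0], fingers=[-0.6,-0.6,-0.6,-0.6,-0.6])

```text
t: 37.3
eef_pos: [0.454, 0.0521, 0.0281]
tool_rot: [3.141, -0.002, -0.004]
force: [-0.6, -0.1, -1.1]
grip_width: 0.368
grasp_force: 15.0
```

Call:
servo_tool(dp=[[0,0,0],[0,0,0],[0,0,0],[0,0,-0.2],[0,0,0]], yaw=[0,0,0,0,0], fingers=[-0.6,-0.6,-0.6,-0.6,-0.6])

```text
t: 37.8
eef_pos: [0.4553, 0.0529, 0.0288]
tool_rot: [-3.141, 0.0, -0.002]
force: [0.2, -0.2, -1.5]
grip_width: 0.369
grasp_force: 15.0
```

Call:
servo_tool(dp=[[0,0,0],[0,0,0],[0,0,0],[0,0,0],[0,0,0]], yaw=[0,0,0,0,0], fingers=[-0.6,-0.6,-0.6,-0.6,-0.6])

```text
t: 38.3
eef_pos: [0.4548, 0.0529, 0.0282]
tool_rot: [-3.142, 0.0, -0.0]
force: [0.2, -0.4, -0.1]
grip_width: 0.37
grasp_force: 15.0
```

Call:
servo_tool(dp=[[0,0,-0.2],[0,0,-0.1],[0,0,0],[0,0,0],[0,0,0]], yaw=[0,0,0,0,0], fingers=[-0.6,-0.6,-0.6,-0.6,-0.6])

```text
t: 38.8
eef_pos: [0.4548, 0.0528, 0.0252]
tool_rot: [3.142, -0.0, -0.0]
force: [0.3, -0.4, -0.1]
grip_width: 0.369
grasp_force: 15.0
```

Call:
servo_tool(dp=[[0,0,-0.1],[0,0,0],[0,0,0],[0,0,0],[0,0,0]], yaw=[0,0,0,0,0], fingers=[-0.6,-0.6,-0.6,-0.6,-0.6])

```text
t: 39.3
eef_pos: [0.4548, 0.0528, 0.0242]
tool_rot: [3.142, -0.0, 0.0]
force: [-0.4, -0.4, -1.8]
grip_width: 0.366
grasp_force: 15.0
```

Call:
servo_tool(dp=[[0,0,-0.1],[0,0,0],[0,0,0],[0,0,0],[0,0,0]], yaw=[0,0,0,0,0], fingers=[-0.6,-0.6,-0.6,-0.6,-0.6])

```text
t: 39.8
eef_pos: [0.455, 0.0528, 0.0235]
tool_rot: [-3.142, 0.0, -0.0]
force: [-2.0, 0.2, 6.0]
grip_width: 0.369
grasp_force: 15.0
```

Contact. I'll release, retreat upwards and inspect.

Call:
servo_tool(dp=[[0,0,0],[0,0,0],[0,0,0],[0,0,0],[0,0,0]], yaw=[0,0,0,0,0], fingers=[0.3,0.3,0.3,0.3,0.3])

```text
t: 40.3
eef_pos: [0.4548, 0.0528, 0.0231]
tool_rot: [-3.142, 0.0, 0.0]
force: [0.7, -0.7, -0.3]
grip_width: 0.649
grasp_force: 0.0
```

Call:
servo_tool(dp=[[0,0,2],[0,0,3],[0,0,4],[0,0,4],[0,0,4]], yaw=[0,0,0,0,0], fingers=[0.3,0.3,0.3,0.3,0.3])

```text
t: 40.8
eef_pos: [0.4544, 0.0528, 0.1947]
tool_rot: [3.142, -0.0, -0.0]
force: [1.3, 0.2, 0.3]
grip_width: 0.65
grasp_force: 0.0
```

Call:
servo_tool(dp=[[0,-3,2],[0,-4,0],[0,-4,0],[0,-4,0],[0,0,0]], yaw=[0,0,0,0,0], fingers=[0.3,0.3,0.3,0.3,0.3])

```text
t: 41.3
eef_pos: [0.4547, -0.1008, 0.2133]
tool_rot: [3.14, -0.006, 0.001]
force: [0.4, 0.4, 0.3]
grip_width: 0.652
grasp_force: 0.0
```

Run:
```python
from h import *
p=optics.snapshot("side"); save(p,"end.png",(130,60,430,360),2)
print(monitor.observe()["eef_pos"])
```

```text
[ 0.45457588 -0.09894562  0.21312067]
```

View pics/end.png

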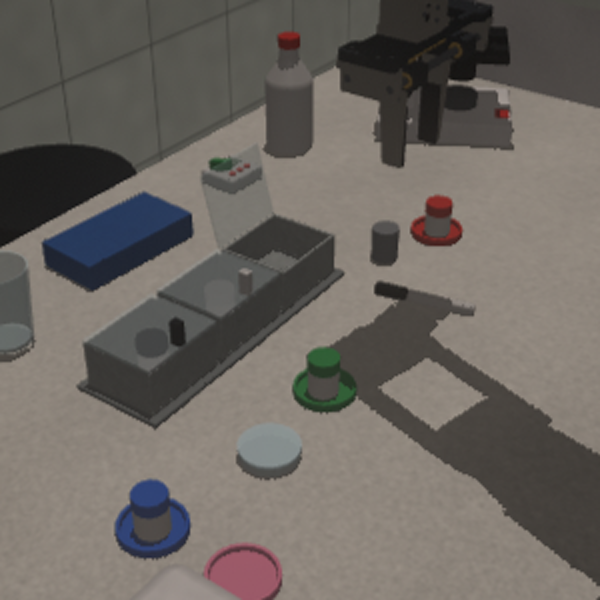

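The crop shows red in red (438,218), green in green (323,375) and blue in blue (152,512), all upright. The white and black lids are shut, the green lid is open, and the arm is clear. I'm handing the job in.

```bash
python3 -c "
from workcell import order; print(order.close_job())"
```

```text
the job is handed in; nothing more can be done
None
```

The job is done and handed in at about 41 s: the final picture shows all three jars upright in the holders of their own colours, the green lid open, and the white and black lids shut.

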